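# Open the board shear and feed the board to its gauge

### The arm

A 6-joint arm with a two-finger parallel gripper is mounted at the origin on the work surface. World frame = base frame: x ahead of the robot, y to its left, z up, the work surface at z = 0. Lengths are in m, angles in degrees, forces in N, time in s.
With the tool pointing down it reaches from about 0.35 to 0.875 m from the base axis. Payload 4.2 kg.
Tool frame: the origin (TCP) lies at the very end of the fingers, on their centre line; the grasp point (between the pads) lies 19 mm behind it; z points along the fingers, y is the line along which they close (so a half turn about z gives the same grasp; the last joint's range is limited). The gripper opens to 87 mm and grips with 3 to 60 N. Pads are 19 mm wide; open, the fingers measure 117 mm over their backs; the gripper's body (75 mm by 190 mm) begins 51 mm behind the grasp point.
Start: joints at [85.176, 22.042, 0.453, 0, -68.411, -14.817], TCP at [0.21, 0.589, 0.223] pointing down, gripper open.
Joint ranges: [-179.83, 179.83], [-69.29, 118.12], [-61.27, 80.66], [-181.25, 117.63], [-171.15, -9.14], [-177.46, 177.46]. Speed limits (degrees/s): [159.86, 159.86, 180, 180, 180, 180].

### API

Orientations are given as a 3x3 rotation matrix whose columns are the frame's x, y, z axes.
In Python, from station import sense, cams, r gives the robot as it stands. The module is installed in compiled form; this text tells all that it offers.
- The arm moves only by the tool step_arm, never from a script. Its argument "targets" is text: rows parted by semicolons, each of 4 numbers parted by spaces: the shift along the tool's x, y, z in cm, then the turn about the tool's z in degrees. In form: x y z turn; .... A call has 1 to 12 rows; each row shifts and turns the commanded pose from where the row before left it, along the tool's axes as they then stand; what a row does not reach is not made up. A row lasts 1/12 s, in which the tool goes at most 41.7 mm and 7.16 degrees, less where a joint would pass 70% of its speed; a pose out of reach is approached as far as the arm can. A call with a gripper value outside its range is refused whole. "claw" is the finger opening in cm, from 0 to 8.7, set as the call begins (left out, the last holds). The fingers move at their own pace and stop on an object; the grip force is fixed at half the most. Time passes only in rows, so rows that do not move let the fingers close. It gives the time, the measured TCP pose, the force, the opening and the grip force at its end, in the units of the state.
- sense(): the state, without advancing time (a new reading comes with each control period).
- cams.capture(name): name is "scene" or "top" or "wrist"; returns a dict with "frame" (384x512x3 uint8, blue, green, red), "vertical_fov" (degrees; the focal length in pixels is half the picture's height over the tangent of half this angle, whatever the lens; pixels are square), "cx", "cy" (the principal point, pixels), "dist_coeffs" ([k1, k2, p1, p2, k3] as OpenCV has them; the pictures are not rectified), "eye" and "rotation" of the camera in the world; the wrist camera has in their place "tool_from_camera" (4x4, takes a point from camera to tool coordinates, whose origin is the TCP and whose axes are the flange's). Camera axes: x right, y down, z forward; pixel columns grow to the right and rows downward; lengths in m; the calibration is good to about 2 mm. A picture is of the moment at which its call begins: read the wrist's pose just before it. There is no depth.
- r.finish_job(): hands the job in; it is judged then, once.
The state is a dict: "time_s": time; "joints": joint angles; "joint_velocities": joint speeds; "effort": joint torques, N m; "tcp_pos": TCP position; "ee_rot": TCP orientation; "wrist_force": force on the tool from outside, world axes, zero at the start; "moment": the same for the moment, N m; "gripper_width": opening from 0.0 (shut) to 1.0 (fully open); "gripper_force": force on a finger pad.
Only numpy, scipy, OpenCV 4.12 (cv2) and the standard library are available. Lean on these libraries where they do the work, as an engineer would, in place of code of your own. Each camera call takes 0.05 s, during which the arm holds its last target. There are 200 camera calls.

### The job

The lever board shear on the bench is shut. Push its counterweighted blade arm up past the balance point so that it swings back onto its stop and stays raised by itself, then push the brown sheet of corrugated board sideways across the bed, under the raised blade, until its right-hand edge lies flush along the width gauge. Only push, with the fingertips or the outside of the fingers: do not grip or lift anything, do not push hard, and leave the other things on the shear and the bench where they are.

Things in the scene. Friction and masses are not known exactly. Their poses are not given: they have to be found in the camera images.
- shear: Lever board shear on the bench. Origin at bench level under the middle of the cutting edge; x along the cutting edge, away from the operator, y left across the bed, z up. The flat bed, 60 mm above the bench, spans y = 0 to 340 mm and x = -140 to 140 mm, with a 14 mm high fence at its far end. Two rods for the gauge stick out 135 mm to the right at x = +-55 mm, tops 49 mm above the bench
- clamp_bar (a point): Middle of the underside of the clamp bar, an aluminium bar along the cutting edge over the bed (22 mm wide, 13 to 35 mm left of the edge), on posts at x = +-131 mm; the sheet slides under it through a gap of 24 mm. A clear finger guard stands on it, to 124 mm above the bench
- lever_handle (a point): Middle of the blade arm's handle: a round black grip 29 mm thick, 110 mm long, level and crosswise at the arm's near end, sticking out to its right (-y of the shear), only the bench under it. Arm shut: 100 mm above the bench, 200 mm nearer than the shear's origin, 85 mm to the right. It moves on an arc of radius 375 mm about the hinge; fully raised it is 431 mm up
- blade_tip (a point): Near lower corner of the blade. Shut, the blade bars the sheet's way. The arm hinges on a level pin (along y of the shear) 175 mm beyond the shear's origin, 100 mm up, with a counterweight on a cranked tail behind it: it falls shut until its handle is about 255 mm up; from 285 mm up it swings on by itself, within 2 s, to its stop. Raising the handle takes 2.5 to 4 N at first, less near balance
- gauge: Width gauge: an aluminium bar 170 mm long, clamped across the two rods on the right of the cutting edge, parallel to the cutting edge, its top 76 mm above the bench. Its origin is at bench level under the middle of the face that looks at the blade; x along the bar, y towards the blade and bed. Fixed
- sheet: Loose brown sheet of corrugated board, 160 mm (its x) by 170 mm (its y) by 7 mm, 45 g, lying on the bed to the left of the blade. Origin at the centre of its underside, y axis to the left
- sheet_right_edge (a point): Middle of the sheet's right-hand edge (half-way up), the edge that goes against the gauge
- sheet_left_edge (a point): Middle of the sheet's left-hand edge (half-way up), 170 mm from the right-hand one
- pencil: Flat carpenter's pencil, 150 x 13 x 8 mm, loose on the left part of the bed; leave it alone. Origin at the centre of its underside
- pot: Small paint tin, 62 mm across and 62 mm high, on the bench to the right of the handle; leave it alone. Origin at the centre of its underside
- brush: Paint brush, 210 mm long, lying on the bench to the right of the gauge; leave it alone
- tin: Paint tin, 100 mm across, 115 mm high, on the bench to the left or right; leave it alone. Origin at the centre of its underside
- glue: White glue bottle, 60 mm across, 165 mm high, on the bench to the left or right; leave it alone. Origin at the centre of its underside
- feeder: Wooden bird feeder with a pitched roof, about 200 x 240 mm and 190 mm high, on the bench at the left; leave it alone. Origin at the centre of its underside

How it is judged:
By the outcome, as a careful person would: the job done as asked, in the order asked, and still so for the second after the job is handed in, with the robot touching nothing.
It also fails if it takes over 61 s, if anything falls off the work surface, if the arm or the gripper's body presses on something with over 40 N, if the wrist force passes 120 N, or if a joint passes its speed limit or range.

## Working session

There is one attempt and no reset: what is moved stays moved. The work goes in short steps, Python scripts to look and compute and a tool call to move; the robot and the scene stay as the last step left them, time stands still between calls to the robot, and variables do not carry over. Pictures are saved under pics/ and viewed, at most 10 in all, crops included, and the job is handed in when it is done.

Besides the shell and the picture viewer there is one more tool, called after "Request:" in YAML: its name, and indented under it one key for each argument. step_arm: Moves the arm, as the interface text tells. Its arguments: {"type":"object","properties":{"targets":{"type":"string"},"claw":{"type":"number"}},"required":["targets"]}

```bash
mkdir -p pics
cat > h.py <<'E'
import numpy as np, cv2
from station import sense, cams, r
def cam(n):
    s=sense(); c=cams.capture(n); f=192/np.tan(np.radians(c["vertical_fov"]/2))
    K=np.array([[f,0,c["cx"]],[0,f,c["cy"]],[0,0,1.]]); D=np.array(c["dist_coeffs"],float)
    if "eye" in c: R=np.array(c["rotation"]);e=np.array(c["eye"])
    else:
        T=np.array(c["tool_from_camera"]);Rt=np.array(s["ee_rot"]);R=Rt@T[:3,:3];e=np.array(s["tcp_pos"])+Rt@T[:3,3]
    return c["frame"],K,D,R,e
def save(n,K,D,R,e): np.savez(n,K=K,D=D,R=R,e=e)
def load(n): z=np.load(n); return z["K"],z["D"],z["R"],z["e"]
def px2w(p,z,C):
    K,D,R,e=C
    u=cv2.undistortPoints(np.array(p,float).reshape(-1,1,2),K,D).reshape(-1,2)
    d=np.c_[u,np.ones(len(u))]@R.T
    z=np.broadcast_to(z,len(u))
    return e+d*((z-e[2])/d[:,2])[:,None]
def w2px(P,C):
    K,D,R,e=C
    return cv2.projectPoints(np.array(P,float).reshape(-1,1,3),cv2.Rodrigues(R.T)[0],-R.T@e,K,D)[0].reshape(-1,2)
def snap(n,f):
    F,*C=cam(n); save(f"{f}.npz",*C); cv2.imwrite(f"pics/{f}.png",cv2.resize(F,None,fx=1.5625,fy=1.5625,interpolation=cv2.INTER_CUBIC)); return C
E
python3 -c "
from h import *
for n in('scene','top'):
    C=snap(n,n);print(n,C[3],C[2][:,2],C[0][0,0])
s=sense();print(s['tcp_pos'],s['ee_rot'],s['time_s'],s['wrist_force'])"
```

```text
scene [1.08979663 0.99529266 0.86205757] [-0.39438093 -0.74143384 -0.5428992 ] 445.7268345574524
top [ 0.33711742 -0.03351757  1.38595468] [ 0.15527345  0.00964542 -0.98782444] 438.08119125292814
[0.20986229 0.58814075 0.22155467] [[ 9.41782466e-01 -3.36222325e-01 -5.78599472e-04]
 [-3.36222810e-01 -9.41780564e-01 -1.89488556e-03]
 [ 9.21890917e-05  1.97910834e-03 -9.99998037e-01]] 0.1 [-0.13768939  0.52815396 -0.41995459]
```

View pics/scene.png

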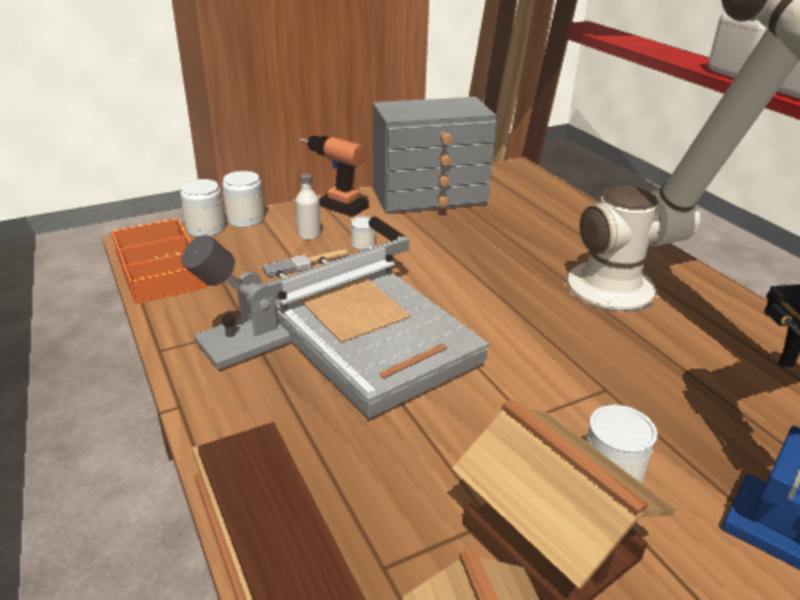

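View pics/top.png

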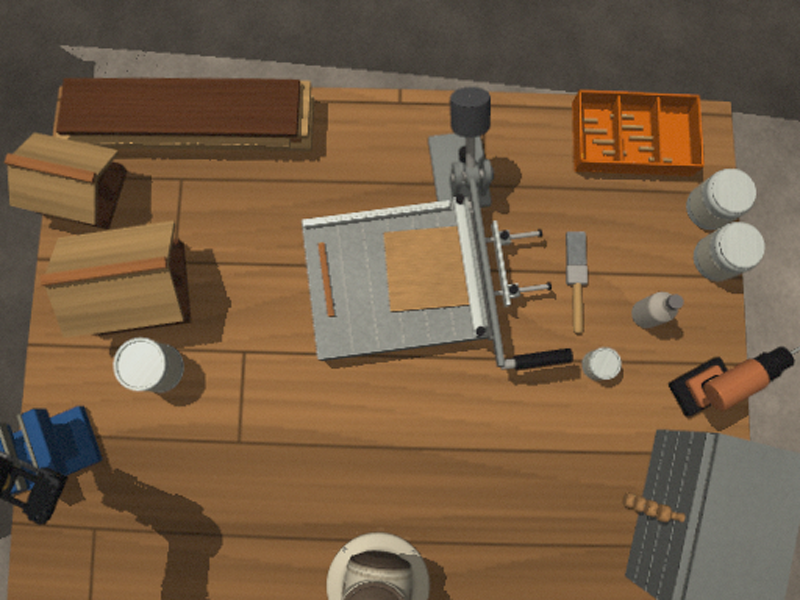

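Scene view: shear in the middle, sheet on the bed, pencil on its left. In the top view the handle runs (505,365)-(572,353), the sheet is about (385-470,230-312), the gauge about (495,222)-(510,305), and the pot is at (602,364). I'll enlarge the top view.

```bash
python3 -c "
from h import *
F,*C=cam('top'); save('top.npz',*C)
cv2.imwrite('pics/topc.png',cv2.resize(F[118:250,185:405],None,fx=3.6,fy=3.6,interpolation=cv2.INTER_CUBIC))"
```

```text
(no output)
```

View pics/topc.png

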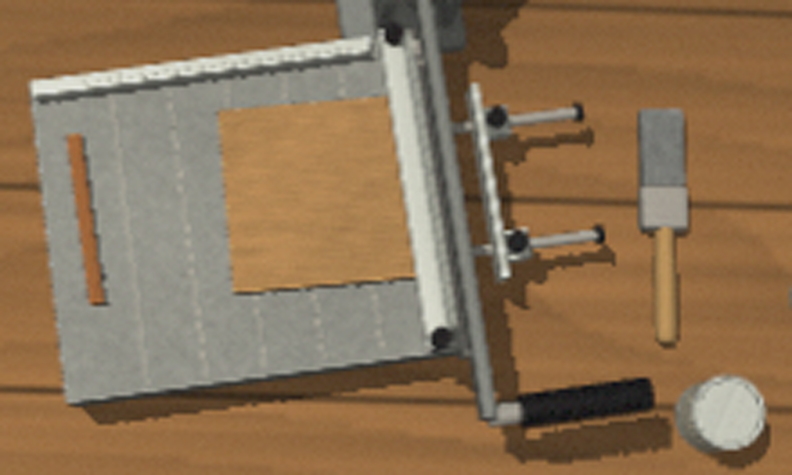

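The crop shows the bed's near-left corner at (68,403), fence far-left at (32,82), sheet left corners at (220,113) and (233,293), gauge left edge (470,85)-(497,278), grip (520,412)-(652,393), pot top (728,413).

```bash
python3 -c "
from h import *
np.set_printoptions(precision=4,suppress=True)
C=load('top.npz')
P=[('bedNL',68,403,.06),('fenceFL',32,82,.074),('bedNear',300,371,.06),('gaugeF',470,85,.076),('gaugeN',498,278,.076),('postF',394,33,.1),('postN',441,337,.1),('gripL',520,412,.1),('gripR',652,393,.1),('pot',728,413,.062),('shFL',220,113,.067),('shNL',233,293,.067),('shNR',413,277,.067),('penF',75,135,.068),('penN',97,303,.068),('barLF',384,45,.084+.012),('barLN',430,347,.096)]
W={}
for n,x,y,z in P:
    W[n]=px2w([(185+(x+.5)/3.6-.5,118+(y+.5)/3.6-.5)],z,C)[0]; print(n,W[n])
a=lambda u,v:np.degrees(np.arctan2(*(W[u]-W[v])[[1,0]]))
print('x-axis yaw: gauge',a('gaugeF','gaugeN'),'left',a('fenceFL','bedNL'),'posts',a('postF','postN'),'sheet',a('shFL','shNL'),'grip+90',a('gripL','gripR')-90,'pen',a('penF','penN'),'shnear',a('shNL','shNR')-90)
# shear frame from bed NL corner & yaw
for yaw in (7,8,9):
  t=np.radians(yaw);X=np.array([np.cos(t),np.sin(t)]);Y=np.array([-X[1],X[0]])
  print(yaw,'O from bed',W['bedNL'][:2]+.14*X-.34*Y,'from grip',(W['gripL']+W['gripR'])[:2]/2+.2*X+.085*Y,'from posts',(W['postF']+W['postN'])[:2]/2-.024*Y)
"
```

```text
bedNL [0.4278 0.1264 0.06  ]
fenceFL [0.7019 0.1686 0.074 ]
bedNear [ 0.4603 -0.0681  0.06  ]
gaugeF [ 0.7087 -0.2081  0.076 ]
gaugeN [ 0.5417 -0.2325  0.076 ]
postF [ 0.7456 -0.1402  0.1   ]
postN [ 0.4877 -0.1821  0.1   ]
gripL [ 0.4278 -0.2474  0.1   ]
gripR [ 0.4461 -0.3561  0.1   ]
pot [ 0.4339 -0.4304  0.062 ]
shFL [0.6803 0.006  0.067 ]
shNL [ 0.5242 -0.0098  0.067 ]
shNR [ 0.542  -0.1617  0.067 ]
penF [0.6574 0.13   0.068 ]
penN [0.5123 0.1047 0.068 ]
barLF [ 0.736  -0.1322  0.096 ]
barLN [ 0.4797 -0.1736  0.096 ]
x-axis yaw: gauge 8.317775742687404 left 8.746171404600977 posts 9.229994364318088 sheet 5.786098834708498 grip+90 9.51198217378996 pen 9.887994605189261 shnear 6.696382135345075
7 O from bed [ 0.6082 -0.194 ] from grip [ 0.6251 -0.193 ] from posts [ 0.6196 -0.185 ]
8 O from bed [ 0.6138 -0.1908] from grip [ 0.6232 -0.1897] from posts [ 0.62  -0.185]
9 O from bed [ 0.6193 -0.1875] from grip [ 0.6212 -0.1865] from posts [ 0.6204 -0.1849]
```

```bash
python3 -c "
from h import *
np.set_printoptions(precision=4,suppress=True)
S=load('scene.npz');T=load('top.npz')
def tri(ps,pt):
    A=[];b=[]
    for p,C in((ps,S),(pt,T)):
        a=px2w([np.array(p)/1.5625],C[3][2]-1,C)[0]-C[3]; a/=np.linalg.norm(a); M=np.eye(3)-np.outer(a,a);A.append(M);b.append(M@C[3])
    return np.linalg.lstsq(np.vstack(A),np.hstack(b),rcond=None)[0]
O=np.array([.620,-.186,0]);t=np.radians(9);R=np.array([[np.cos(t),-np.sin(t),0],[np.sin(t),np.cos(t),0],[0,0,1]])
for n,a,b in(('cw',(208,260),(470,111)),('handle end',(404,243),(572,354)),('pinhead?',(262,285),(470,176))):
    w=tri(a,b);print(n,w,R.T@(w-O))
for c,f in((S,'scene'),(T,'top')):pass
a=cv2.imread('pics/scene.png')[200:380,160:460];b=cv2.imread('pics/top.png')[80:230,400:560]
cv2.imwrite('pics/cw.png',np.vstack([cv2.resize(a,(600,360)),cv2.resize(b,(600,240*600//600))[:240]]))
"
```

```text
cw [ 0.8806 -0.1495  0.2067] [ 0.2631 -0.0048  0.2067]
handle end [ 0.4153 -0.3426  0.0511] [-0.2266 -0.1226  0.0511]
pinhead? [ 0.7837 -0.1581  0.1215] [0.166  0.0019 0.1215]
```

View pics/cw.png

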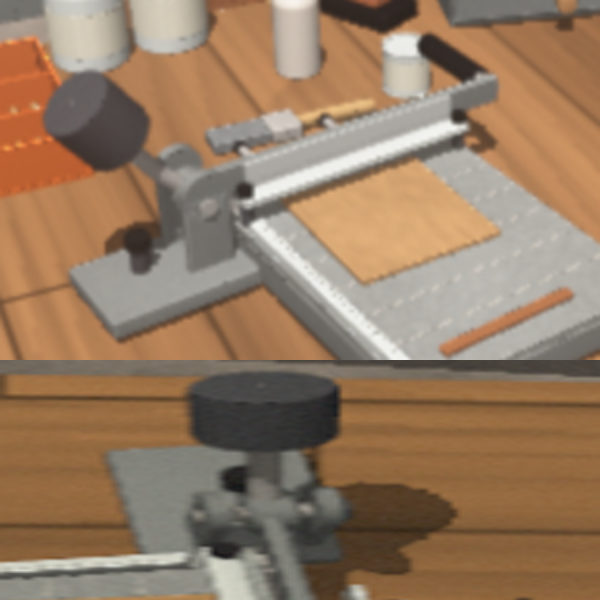

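Tool only points down here, so the plan is to press the closed fingers lightly against the near side of the handle and raise it by friction along its arc. Turning to the shear's yaw first and travelling over.

Request:
step_arm:
  targets: "0 0 0 -7.15; 0 0 0 -7.15; 0 0 0 -7.15; 0 0 0 -7.15; 1 4 0 0; 1 4 0 0; 1 4 0 0; 1 4 0 0; 1 4 0 0; 1 4 0 0; 1 4 0 0; 1 4 0 0"
  claw: 0

```text
time_s: 1.15
tcp_pos: [0.339, 0.2829, 0.2225]
ee_rot: [[0.988, 0.156, -0.0], [0.156, -0.988, 0.0], [-0.0, -0.0, -1.0]]
wrist_force: [0.7, 0.8, -0.6]
gripper_width: 0.169
gripper_force: 0.0
```

```bash
cat >> h.py <<'E'
O=np.array([.620,-.186,0]);_t=np.radians(9);RS=np.array([[np.cos(_t),-np.sin(_t),0],[np.sin(_t),np.cos(_t),0],[0,0,1]])
def st():
    s=sense();p=RS.T@(np.array(s["tcp_pos"])-O);e=np.array(s["ee_rot"])
    print("t%.2f shear(mm)"%s["time_s"],(p*1e3).round(1),"toolx yaw-9: %.2f"%(np.degrees(np.arctan2(e[1,0],e[0,0]))-9),"F shear",(RS.T@np.array(s["wrist_force"])).round(2),"j",np.round(s["joints"],1))
E
python3 -c "from h import *;st()"
```

```text
t1.15 shear(mm) [-204.2  507.1  222.5] toolx yaw-9: -0.00 F shear [ 0.86  0.64 -0.56] j [ 61.1   3.8 -23.7  -0.  -62.4  37.9]
```

Request:
step_arm:
  targets: "0 4 0 0; 0 4 0 0; 0 4 0 0; 0 4 0 0; 0 4 0 0; 0 4 0 0; 0 4 0 0; 0 4 0 0; 0 4 0 0; -1 4 0 0; -1 4 0 0; -1 4 0 0"

```text
time_s: 2.15
tcp_pos: [0.3833, -0.1958, 0.2226]
ee_rot: [[0.988, 0.156, 0.0], [0.156, -0.988, 0.0], [0.0, -0.0, -1.0]]
wrist_force: [1.9, 0.1, 0.7]
gripper_width: 0.004
gripper_force: 0.0
```

Request:
step_arm:
  targets: "-1.5 4 0 0; -1 4 0 0; 0 4 0 0; 0 0 0 0; 0 0 4 0; 0 0 4 0; 0 0 4 0; 0 0 3 0; 0 0 0 0; 0 0 0 0"

```text
time_s: 2.98
tcp_pos: [0.3775, -0.3149, 0.0717]
ee_rot: [[0.988, 0.156, -0.004], [0.156, -0.988, 0.001], [-0.003, -0.002, -1.0]]
wrist_force: [0.5, 0.6, 1.1]
gripper_width: 0.006
gripper_force: 0.0
```

```bash
python3 -c "
from h import *
st();F,*C=cam('top');save('t2.npz',*C)
G,*D=cam('wrist')
a=cv2.resize(F[170:260,285:405],(800,600));b=cv2.resize(G,(512,384))
cv2.imwrite('pics/t2.png',a);cv2.imwrite('pics/w2.png',b)"
```

```text
t2.98 shear(mm) [-259.7  -89.4   71.7] toolx yaw-9: -0.01 F shear [0.62 0.52 1.12] j [-20.9  19.3 -29.2   0.  -41.8 119.8]
```

View pics/w2.png

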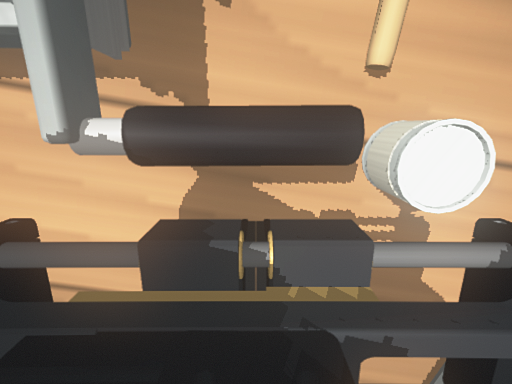

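Wrist view: handle (123-363, 105-165) lies parallel to the closed fingers at (140-372,255) and centred on them; the pot at right (430,165) is clear. Approaching.

Request:
step_arm:
  targets: "1 0 0 0; 1 0 0 0; 0.5 0 0 0; 0.2 0 0 0; 0.2 0 0 0; 0.2 0 0 0; 0 0 0 0"

```text
time_s: 3.67
tcp_pos: [0.4091, -0.3103, 0.0726]
ee_rot: [[0.988, 0.156, 0.0], [0.156, -0.988, -0.0], [0.0, 0.0, -1.0]]
wrist_force: [-0.1, 0.1, -0.3]
gripper_width: 0.004
gripper_force: 0.0
```

```bash
python3 -c "from h import *;st()"
```

```text
t3.67 shear(mm) [-227.8  -89.8   72.6] toolx yaw-9: -0.03 F shear [-0.11  0.09 -0.33] j [-19.   20.9 -26.3   0.  -42.8 118. ]
```

Request:
step_arm:
  targets: "0.15 0 0 0; 0.15 0 0 0; 0 0 0 0"

```text
time_s: 3.92
tcp_pos: [0.412, -0.31, 0.0725]
ee_rot: [[0.988, 0.156, 0.0], [0.156, -0.988, -0.0], [0.0, 0.0, -1.0]]
wrist_force: [0.0, -0.9, -0.6]
gripper_width: 0.006
gripper_force: 0.0
```

Request:
step_arm:
  targets: "0.15 0 0 0; 0.1 0 0 0; 0 0 0 0"

```text
time_s: 4.17
tcp_pos: [0.4145, -0.3096, 0.0726]
ee_rot: [[0.988, 0.156, 0.0], [0.156, -0.988, -0.0], [0.0, 0.0, -1.0]]
wrist_force: [0.0, -0.7, 0.3]
gripper_width: 0.004
gripper_force: 0.0
```

```bash
python3 -c "from h import *;st()"
```

```text
t4.17 shear(mm) [-222.3  -89.9   72.6] toolx yaw-9: -0.04 F shear [-0.07 -0.74  0.29] j [-18.8  21.2 -25.8   0.  -43.  117.7]
```

Request:
step_arm:
  targets: "0.1 0 0 0; 0.1 0 0 0; 0 0 0 0"

```text
time_s: 4.42
tcp_pos: [0.4165, -0.3093, 0.0726]
ee_rot: [[0.988, 0.156, 0.0], [0.156, -0.988, -0.0], [0.0, 0.0, -1.0]]
wrist_force: [-0.6, -0.1, -1.1]
gripper_width: 0.008
gripper_force: 0.0
```

Request:
step_arm:
  targets: "0.1 0 0 0; 0.1 0 0 0; 0 0 0 0"

```text
time_s: 4.67
tcp_pos: [0.4168, -0.309, 0.0725]
ee_rot: [[0.988, 0.156, -0.003], [0.156, -0.988, 0.0], [-0.003, -0.001, -1.0]]
wrist_force: [-3.8, -1.7, 1.9]
gripper_width: 0.004
gripper_force: 2.3
```

Request:
step_arm:
  targets: "0.1 0 0 0; 0.1 0 0 0; 0 0 -0.2 0; 0 0 -0.2 0; 0 0 -0.2 0; 0 0 -0.2 0; 0 0 0 0"

```text
time_s: 5.25
tcp_pos: [0.4167, -0.3084, 0.0793]
ee_rot: [[0.988, 0.154, -0.007], [0.154, -0.988, 0.002], [-0.007, -0.003, -1.0]]
wrist_force: [-6.8, -4.3, -2.5]
gripper_width: 0.009
gripper_force: 3.3
```

```bash
python3 -c "from h import *;st()"
```

```text
t5.25 shear(mm) [-220.   -89.1   79.3] toolx yaw-9: -0.12 F shear [-7.42 -3.17 -2.51] j [-18.5  20.9 -25.    0.  -44.6 117.4]
```

Request:
step_arm:
  targets: "0.15 0 -0.2 0; 0 0 -0.2 0; 0 0 -0.2 0; 0 0 -0.2 0; 0 0 -0.2 0; 0 0 0 0"

```text
time_s: 5.75
tcp_pos: [0.4169, -0.3081, 0.089]
ee_rot: [[0.988, 0.154, -0.01], [0.154, -0.988, 0.003], [-0.009, -0.004, -1.0]]
wrist_force: [-8.0, -5.9, -3.4]
gripper_width: 0.01
gripper_force: 4.5
```

```bash
python3 -c "
from h import *
st();F,*C=cam('scene')
cv2.imwrite('pics/s3.png',cv2.resize(F[120:200,120:280],(800,400),interpolation=cv2.INTER_CUBIC))"
```

```text
t5.75 shear(mm) [-219.7  -88.9   89. ] toolx yaw-9: -0.13 F shear [-8.82 -4.59 -3.37] j [-1.850e+01  2.020e+01 -2.430e+01  1.000e-01 -4.610e+01  1.173e+02]
```

View pics/s3.png

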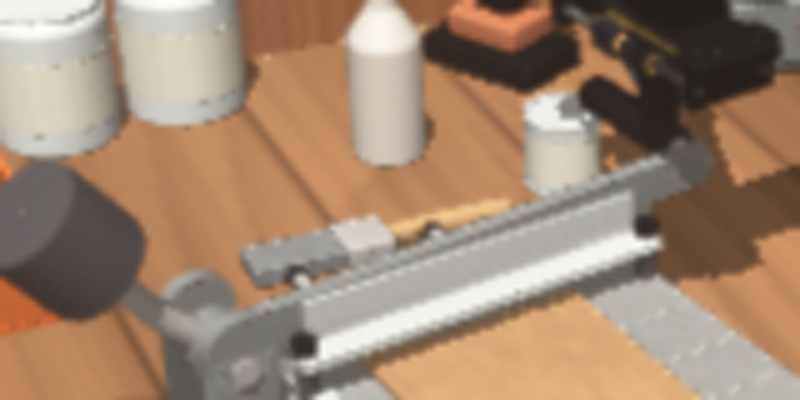

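The blade arm is rising with the fingers: its near end now stands above the guard, around (690,160). Continuing along the arc.

Request:
step_arm:
  targets: "0 0 -0.2 0; 0.05 0 -0.2 0; 0 0 -0.2 0; 0.05 0 -0.2 0; 0 0 -0.2 0; 0.05 0 -0.2 0; 0 0 -0.2 0; 0.05 0 -0.2 0; 0 0 -0.2 0; 0 0 -0.2 0; 0 0 0 0"

```text
time_s: 6.72
tcp_pos: [0.4181, -0.3078, 0.1089]
ee_rot: [[0.988, 0.154, -0.011], [0.154, -0.988, 0.003], [-0.011, -0.005, -1.0]]
wrist_force: [-10.5, -5.2, -2.0]
gripper_width: 0.006
gripper_force: 5.3
```

```bash
python3 -c "
from h import *
st()"
```

```text
t6.72 shear(mm) [-218.4  -88.8  108.9] toolx yaw-9: -0.14 F shear [-11.21  -3.52  -2.04] j [-1.840e+01  1.880e+01 -2.280e+01  1.000e-01 -4.910e+01  1.172e+02]
```

Request:
step_arm:
  targets: "0 0 -0.2 0; 0.05 0 -0.2 0; 0 0 -0.2 0; 0.05 0 -0.2 0; 0 0 -0.2 0; 0.05 0 -0.2 0; 0 0 -0.2 0; 0.05 0 -0.2 0; 0 0 -0.2 0; 0.05 0 -0.2 0; 0 0 0 0"

```text
time_s: 7.63
tcp_pos: [0.4204, -0.3075, 0.129]
ee_rot: [[0.988, 0.154, -0.012], [0.154, -0.988, 0.003], [-0.012, -0.005, -1.0]]
wrist_force: [-10.6, -5.0, -0.6]
gripper_width: 0.008
gripper_force: 5.7
```

Request:
step_arm:
  targets: "0 0 -0.2 0; 0.05 0 -0.2 0; 0.05 0 -0.2 0; 0.05 0 -0.2 0; 0 0 -0.2 0; 0.05 0 -0.2 0; 0 0 -0.2 0; 0.05 0 -0.2 0; 0.05 0 -0.2 0; 0.05 0 -0.2 0; 0 0 0 0"

```text
time_s: 8.55
tcp_pos: [0.4237, -0.307, 0.1492]
ee_rot: [[0.988, 0.154, -0.013], [0.154, -0.988, 0.003], [-0.012, -0.005, -1.0]]
wrist_force: [-12.1, -6.1, 1.0]
gripper_width: 0.003
gripper_force: 6.0
```

```bash
python3 -c "
from h import *
st()"
```

```text
t8.55 shear(mm) [-212.8  -88.8  149.2] toolx yaw-9: -0.13 F shear [-12.94  -4.15   1.03] j [-1.810e+01  1.650e+01 -1.940e+01  1.000e-01 -5.490e+01  1.169e+02]
```

Request:
step_arm:
  targets: "0 0 -0.2 0; 0.05 0 -0.2 0; 0.05 0 -0.2 0; 0.05 0 -0.2 0; 0.05 0 -0.2 0; 0.05 0 -0.2 0; 0.05 0 -0.2 0; 0.05 0 -0.2 0; 0 0 -0.2 0; 0.05 0 -0.2 0; 0 0 0 0"

```text
time_s: 9.47
tcp_pos: [0.4281, -0.3063, 0.1694]
ee_rot: [[0.988, 0.154, -0.012], [0.154, -0.988, 0.003], [-0.011, -0.004, -1.0]]
wrist_force: [-11.4, -3.2, 1.1]
gripper_width: 0.006
gripper_force: 5.7
```

Request:
step_arm:
  targets: "0.05 0 -0.2 0; 0.05 0 -0.2 0; 0.05 0 -0.2 0; 0.05 0 -0.2 0; 0.05 0 -0.2 0; 0.05 0 -0.2 0; 0.05 0 -0.2 0; 0.05 0 -0.2 0; 0.05 0 -0.2 0; 0.05 0 -0.2 0; 0 0 0 0"

```text
time_s: 10.38
tcp_pos: [0.4336, -0.3054, 0.1898]
ee_rot: [[0.988, 0.155, -0.011], [0.155, -0.988, 0.002], [-0.01, -0.004, -1.0]]
wrist_force: [-9.9, -2.1, 1.0]
gripper_width: 0.008
gripper_force: 5.3
```

```bash
python3 -c "
from h import *
st()"
```

```text
t10.38 shear(mm) [-202.8  -88.8  189.8] toolx yaw-9: -0.10 F shear [-10.14  -0.57   1.04] j [-1.760e+01  1.470e+01 -1.530e+01  1.000e-01 -6.060e+01  1.165e+02]
```

Request:
step_arm:
  targets: "0.05 0 -0.2 0; 0.1 0 -0.2 0; 0.05 0 -0.2 0; 0.05 0 -0.2 0; 0.1 0 -0.2 0; 0.05 0 -0.2 0; 0.05 0 -0.2 0; 0.1 0 -0.2 0; 0.05 0 -0.2 0; 0.05 0 -0.2 0; 0 0 0 0"

```text
time_s: 11.3
tcp_pos: [0.4403, -0.3044, 0.2101]
ee_rot: [[0.988, 0.155, -0.01], [0.155, -0.988, 0.002], [-0.01, -0.004, -1.0]]
wrist_force: [-11.2, -1.4, 2.1]
gripper_width: 0.008
gripper_force: 5.2
```

Request:
step_arm:
  targets: "0.1 0 -0.2 0; 0.05 0 -0.2 0; 0.1 0 -0.2 0; 0.1 0 -0.2 0; 0.05 0 -0.2 0; 0.1 0 -0.2 0; 0.1 0 -0.2 0; 0.05 0 -0.2 0; 0.1 0 -0.2 0; 0.1 0 -0.2 0; 0 0 0 0"

```text
time_s: 12.22
tcp_pos: [0.4482, -0.3031, 0.2304]
ee_rot: [[0.988, 0.155, -0.011], [0.155, -0.988, 0.002], [-0.011, -0.004, -1.0]]
wrist_force: [-12.3, -0.8, 4.5]
gripper_width: 0.006
gripper_force: 6.0
```

```bash
python3 -c "
from h import *
st()"
```

```text
t12.22 shear(mm) [-188.   -88.8  230.4] toolx yaw-9: -0.09 F shear [-12.31   1.18   4.46] j [-1.680e+01  1.390e+01 -1.030e+01  1.000e-01 -6.650e+01  1.157e+02]
```

Request:
step_arm:
  targets: "0.1 0 -0.2 0; 0.1 0 -0.2 0; 0.1 0 -0.2 0; 0.1 0 -0.2 0; 0.05 0 -0.2 0; 0.1 0 -0.2 0; 0.1 0 -0.2 0; 0.1 0 -0.2 0; 0.05 0 -0.2 0; 0.1 0 -0.2 0; 0 0 0 0"

```text
time_s: 13.13
tcp_pos: [0.4575, -0.3016, 0.251]
ee_rot: [[0.988, 0.155, -0.01], [0.155, -0.988, 0.002], [-0.01, -0.003, -1.0]]
wrist_force: [-11.9, 0.6, 6.7]
gripper_width: 0.006
gripper_force: 5.7
```

Request:
step_arm:
  targets: "0.1 0 -0.2 0; 0.1 0 -0.2 0; 0.1 0 -0.2 0; 0.1 0 -0.2 0; 0.1 0 -0.2 0; 0.1 0 -0.2 0; 0.1 0 -0.2 0; 0.1 0 -0.2 0; 0.1 0 -0.2 0; 0.1 0 -0.2 0; 0 0 0 0"

```text
time_s: 14.05
tcp_pos: [0.4684, -0.3, 0.2715]
ee_rot: [[0.988, 0.156, -0.008], [0.156, -0.988, 0.001], [-0.007, -0.002, -1.0]]
wrist_force: [-9.4, 2.3, 6.2]
gripper_width: 0.006
gripper_force: 4.9
```

```bash
python3 -c "
from h import *
st()"
```

```text
t14.05 shear(mm) [-167.6  -88.9  271.5] toolx yaw-9: -0.05 F shear [-8.89  3.79  6.17] j [-1.590e+01  1.380e+01 -4.400e+00  1.000e-01 -7.230e+01  1.148e+02]
```

Request:
step_arm:
  targets: "0.1 0 -0.2 0; 0.1 0 -0.2 0; 0.1 0 -0.2 0; 0.1 0 -0.2 0; 0.1 0 -0.2 0; 0.1 0 -0.2 0; 0.1 0 -0.2 0; 0.1 0 -0.2 0; 0.1 0 -0.2 0; 0.1 0 -0.2 0; 0 0 0 0"

```text
time_s: 14.97
tcp_pos: [0.4828, -0.2988, 0.2908]
ee_rot: [[0.988, 0.156, 0.001], [0.156, -0.988, -0.0], [0.001, 0.0, -1.0]]
wrist_force: [-0.3, 0.4, -0.9]
gripper_width: 0.003
gripper_force: 0.0
```

```bash
python3 -c "
from h import *
st()"
```

```text
t14.97 shear(mm) [-153.2  -90.   290.8] toolx yaw-9: -0.02 F shear [-0.22  0.41 -0.88] j [-15.4  14.1  -1.2  -0.  -74.6 114.4]
```

Request:
step_arm:
  targets: "-3 0 0 0; -3 0 0 0; -1 -4 0 0; 0 -4 0 0; 0 -4 0 0; 0 -4 0 0; 0 -4 0 0; 0 -4 0 0; 0 -4 0 0; 0 -3.5 0 0; 0 0 0 0; 0 0 0 0"

```text
time_s: 15.97
tcp_pos: [0.3637, 0.0032, 0.2908]
ee_rot: [[0.987, 0.161, 0.001], [0.161, -0.987, 0.001], [0.001, -0.0, -1.0]]
wrist_force: [-0.6, -0.8, -0.2]
gripper_width: 0.008
gripper_force: 0.0
```

```bash
python3 -c "
from h import *
st();F,*C=cam('scene');T,*C2=cam('top');save('t4.npz',*C2)
a=cv2.resize(F[70:250,90:330],(560,420));b=cv2.resize(T[40:260,180:410],(440,420))
cv2.imwrite('pics/s4.png',cv2.resize(np.hstack([a,b]),(800,336)))"
```

```text
t15.97 shear(mm) [-223.5  227.   290.8] toolx yaw-9: 0.27 F shear [-0.72 -0.66 -0.2 ] j [ 26.6  -7.8 -24.8  -0.  -73.   72.7]
```

View pics/s4.png

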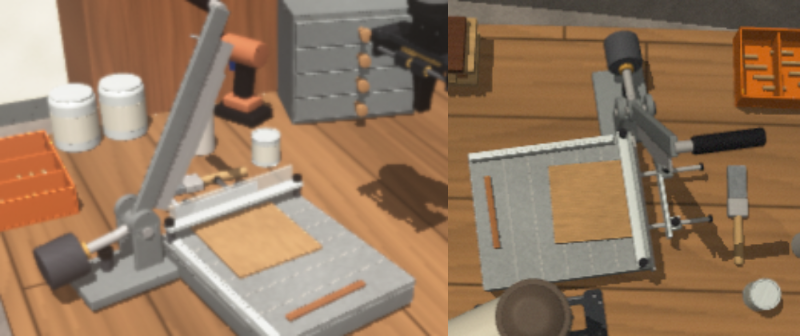

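The arm is raised on its stop (counterweight down at the back, handle up), the sheet and the other things are unmoved. Next turning a quarter and opening the fingers for a broad push.

Request:
step_arm:
  targets: "0 0 0 7.15; 0 0 0 7.15; 0 0 0 7.15; 0 0 0 7.15; 0 0 0 7.15; 0 0 0 7.15; 0 0 0 7.15; 0 0 0 7.15; 0 0 0 7.15; 0 0 0 7.15; 0 0 0 7.15; 0 0 0 7.15"
  claw: 8.7

```text
time_s: 17.07
tcp_pos: [0.364, -0.0002, 0.2903]
ee_rot: [[0.217, -0.976, -0.001], [-0.976, -0.217, -0.0], [0.0, 0.001, -1.0]]
wrist_force: [-0.1, 0.3, 1.0]
gripper_width: 0.831
gripper_force: 0.0
```

Request:
step_arm:
  targets: "0 0 0 4.5; 0 -4 0 0; 0 -4 0 0; 0 -4 0 0; 0 -4 0 0; 0 -4 0 0; 0 -3.4 0 0; 0 0 4 0; 0 0 4 0; 0 0 4 0; 0 0 3 0; 0 0 0 0"

```text
time_s: 18.07
tcp_pos: [0.5906, 0.033, 0.1325]
ee_rot: [[0.145, -0.989, -0.016], [-0.989, -0.145, -0.003], [0.001, 0.016, -1.0]]
wrist_force: [-0.5, -0.7, -1.3]
gripper_width: 0.996
gripper_force: 0.0
```

```bash
python3 -c "
from h import *
st();snap('wrist','w5')"
```

```text
t18.07 shear(mm) [  5.2 220.9 132.5] toolx yaw-9: -90.67 F shear [-0.61 -0.64 -1.26] j [ 18.8  23.7 -10.8  -0.2 -56.5 -10.4]
```

View pics/w5.png

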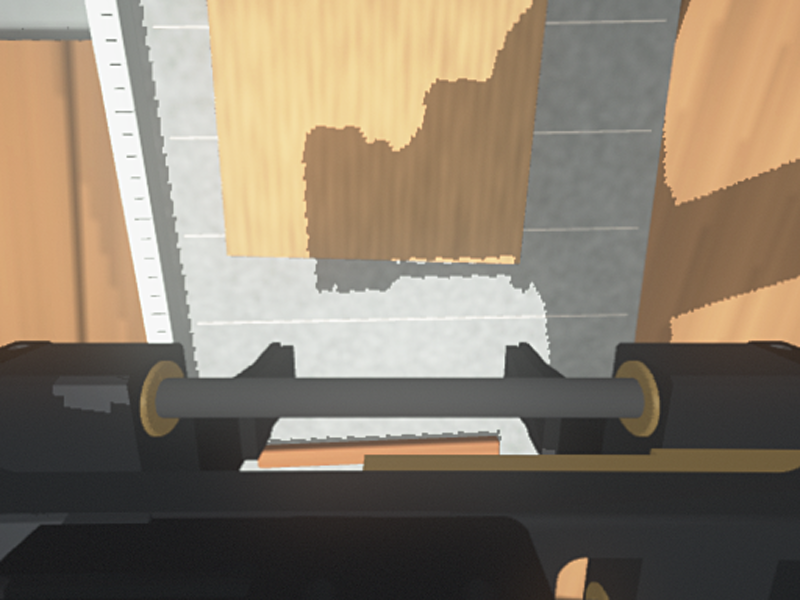

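Wrist view: fingers span around the middle of the sheet's left edge, (228,256)-(517,264), pencil behind at (260-500,450). Measuring the edge here.

```bash
python3 -c "
from h import *
np.set_printoptions(precision=1,suppress=True)
C=load('w5.npz')
w=px2w((np.array([(228,256),(517,264),(198,323),(627,315),(260,470),(500,432)])+.5)/1.5625-.5,[.067,.067,.06,.06,.068,.068],C)
print((w-O)@RS*1e3)
st()"
```

```text
[[  96.6  182.6   67. ]
 [ -61.1  189.3   67. ]
 [ 121.   222.2   60. ]
 [-129.6  221.6   60. ]
 [  91.6  315.3   68. ]
 [ -56.3  292.3   68. ]]
t18.12 shear(mm) [  7.9 221.1 136.7] toolx yaw-9: -90.55 F shear [0.5 0.1 1.1] j [ 18.8  23.5 -10.4  -0.  -56.6 -10.4]
```

Request:
step_arm:
  targets: "0 -0.6 3 -0.5; 0 0 3 0; 0 0 0.8 0; 0 0 0.3 0; 0 0 0 0; 0 0 0 0; 0 0 0 0"

```text
time_s: 18.7
tcp_pos: [0.6026, 0.0377, 0.072]
ee_rot: [[0.159, -0.987, 0.004], [-0.987, -0.159, 0.001], [-0.0, -0.004, -1.0]]
wrist_force: [-0.8, 0.7, 1.3]
gripper_width: 1.002
gripper_force: 0.0
```

```bash
python3 -c "
from h import *
st()"
```

```text
t18.70 shear(mm) [ 17.8 223.7  72. ] toolx yaw-9: -89.83 F shear [-0.73  0.79  1.26] j [ 18.9  28.1 -13.6   0.  -48.   -9.8]
```

Request:
step_arm:
  targets: "0 0 0.3 0; 0 0 0.3 0; 0 0 0.2 0; 0 0 0 0; 0 0 0 0"

```text
time_s: 19.12
tcp_pos: [0.6009, 0.0375, 0.0614]
ee_rot: [[0.159, -0.987, -0.0], [-0.987, -0.159, -0.0], [0.0, 0.0, -1.0]]
wrist_force: [0.9, 0.0, -0.0]
gripper_width: 0.999
gripper_force: 0.0
```

```bash
python3 -c "
from h import *
st()"
```

```text
t19.12 shear(mm) [ 16.1 223.7  61.4] toolx yaw-9: -89.83 F shear [ 0.92 -0.14 -0.01] j [ 19.   28.8 -14.2   0.  -47.   -9.8]
```

Request:
step_arm:
  targets: "0.6 0 0 0; 0.6 0 0 0; 0.6 0 0 0; 0.4 0 0 0; 0.4 0 0 0; 0.4 0 0 0; 0.4 0 0 0; 0.4 0 0 0; 0.4 0 0 0; 0.4 0 0 0; 0.4 0 0 0; 0 0 0 0"

```text
time_s: 20.12
tcp_pos: [0.6091, -0.0126, 0.0616]
ee_rot: [[0.159, -0.987, 0.0], [-0.987, -0.159, -0.0], [0.0, -0.0, -1.0]]
wrist_force: [0.3, -0.0, -0.0]
gripper_width: 1.003
gripper_force: 0.0
```

Request:
step_arm:
  targets: "0.4 0 0 0; 0.4 0 0 0; 0.4 0 0 0; 0.4 0 0 0; 0 0 0 0; 0 0 0 0"

```text
time_s: 20.62
tcp_pos: [0.6115, -0.028, 0.0615]
ee_rot: [[0.159, -0.987, -0.0], [-0.987, -0.159, -0.0], [0.0, 0.0, -1.0]]
wrist_force: [-0.8, 0.2, -0.0]
gripper_width: 1.001
gripper_force: 0.0
```

```bash
python3 -c "
from h import *
np.set_printoptions(precision=1,suppress=True)
st();F,*C=cam('top');save('t6.npz',*C);G,*D=cam('wrist');save('w6.npz',*D)
a=cv2.resize(F[118:206,250:360],(500,400),interpolation=cv2.INTER_CUBIC)
cv2.imwrite('pics/s6.png',np.hstack([a,cv2.resize(G,(300,400))]))"
```

```text
t20.62 shear(mm) [ 16.3 157.4  61.5] toolx yaw-9: -89.87 F shear [-0.7  0.3 -0. ] j [ 12.5  29.6 -12.7   0.  -47.7  -3.4]
```

View pics/s6.png

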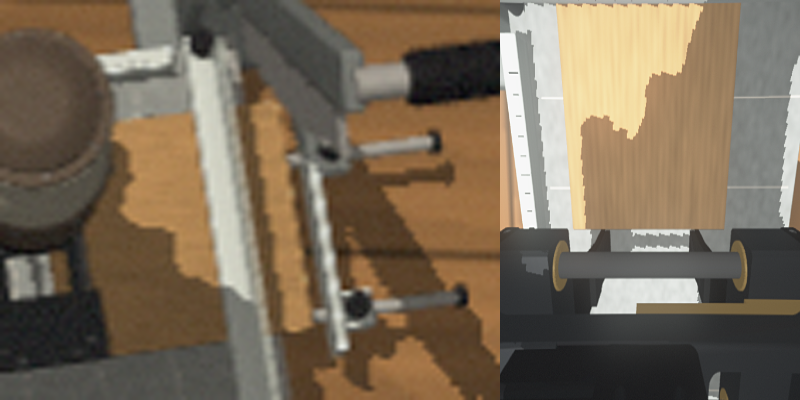

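The sheet's right edge now shows beyond the bar, (275,90)-(310,328), some 13 mm short of the gauge (310,165)-(335,345). Continuing slowly.

Request:
step_arm:
  targets: "0.3 0 0 0; 0.3 0 0 0; 0.2 0 0 0; 0.2 0 0 0; 0.1 0 0 0; 0 0 0 0"

```text
time_s: 21.22
tcp_pos: [0.6133, -0.0388, 0.0616]
ee_rot: [[0.159, -0.987, 0.0], [-0.987, -0.159, -0.0], [0.0, -0.0, -1.0]]
wrist_force: [0.1, -0.2, -0.1]
gripper_width: 1.002
gripper_force: 0.0
```

Request:
step_arm:
  targets: "0.1 0 0 0; 0.1 0 0 0; 0 0 0 0"

```text
time_s: 21.47
tcp_pos: [0.6136, -0.0406, 0.0616]
ee_rot: [[0.159, -0.987, 0.0], [-0.987, -0.159, -0.0], [0.0, -0.0, -1.0]]
wrist_force: [0.5, 0.9, 1.1]
gripper_width: 1.004
gripper_force: 0.0
```

```bash
python3 -c "
from h import *
st()"
```

```text
t21.47 shear(mm) [ 16.4 144.6  61.6] toolx yaw-9: -89.84 F shear [0.59 0.81 1.06] j [ 11.3  29.8 -12.3   0.  -47.9  -2.1]
```

Request:
step_arm:
  targets: "0.1 0 0 0; 0.1 0 0 0; 0 0 0 0"

```text
time_s: 21.72
tcp_pos: [0.6137, -0.0415, 0.0616]
ee_rot: [[0.159, -0.987, -0.0], [-0.987, -0.159, 0.001], [-0.001, 0.0, -1.0]]
wrist_force: [-2.0, 3.7, 0.5]
gripper_width: 1.0
gripper_force: 2.2
```

Request:
step_arm:
  targets: "0.1 0 0 0; 0 0 0 0; 0 0 0 0"

```text
time_s: 21.97
tcp_pos: [0.6136, -0.0416, 0.0615]
ee_rot: [[0.16, -0.987, -0.001], [-0.987, -0.16, 0.002], [-0.002, 0.0, -1.0]]
wrist_force: [-2.7, 6.7, 1.7]
gripper_width: 0.997
gripper_force: 3.9
```

Request:
step_arm:
  targets: "-0.2 0 0 0; -0.3 0 0 0; -1 0 0 0; -1 0 0 0; -1 0 0 0; 0 0 -2 0; 0 0 -3 0; 0 0 -3 0; 0 0 0 0; 0 0 0 0; 0 0 0 0"

```text
time_s: 22.88
tcp_pos: [0.6078, -0.0083, 0.1412]
ee_rot: [[0.159, -0.987, -0.001], [-0.987, -0.159, 0.0], [-0.0, 0.001, -1.0]]
wrist_force: [0.2, -0.9, 0.0]
gripper_width: 0.996
gripper_force: 0.0
```

```bash
python3 -c "
from h import *
st();F,*C=cam('top');save('t7.npz',*C);G,*D=cam('wrist');save('w7.npz',*D)
a=cv2.resize(F[130:202,290:340],(400,576),interpolation=cv2.INTER_CUBIC)
b=cv2.resize(G[60:310,60:460],(400,250))
cv2.imwrite('pics/s7.png',np.hstack([a,np.vstack([b,np.zeros((326,400,3),np.uint8)])]))"
```

```text
t22.88 shear(mm) [ 15.8 177.4 141.2] toolx yaw-9: -89.83 F shear [ 0.02 -0.87  0.04] j [ 14.4  24.2  -8.5  -0.  -57.3  -5.3]
```

View pics/s7.png

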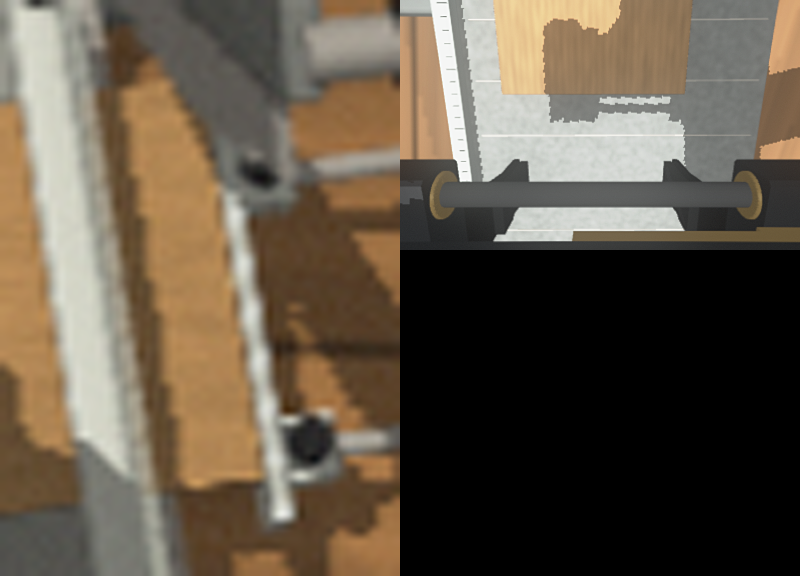

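The sheet's right edge meets the gauge along its visible length, (222,195)-(262,485), and its left edge (502-685,94) runs parallel to the bed lines. A quick numeric check of that edge's angle comes next.

```bash
python3 -c "
from h import *
np.set_printoptions(precision=1,suppress=True)
G,*C=cam('wrist');g=cv2.cvtColor(G,cv2.COLOR_BGR2HSV)[...,1].astype(float)
g=cv2.GaussianBlur(g,(3,3),0)
P=[]
for u in list(range(168,200,4))+list(range(215,340,5)):
    d=np.abs(np.diff(g[142:168,u])); k=d.argmax(); 
    if 0<k<len(d)-1: a,b,c=d[k-1:k+2]; P.append((u,142.5+k+.5*(a-c)/(a-2*b+c)))
w=(px2w(P,.067,C)-O)@RS*1e3
f=np.polyfit(w[:,0],w[:,1],1);res=w[:,1]-np.polyval(f,w[:,0]);m=abs(res)<2;f=np.polyfit(w[m,0],w[m,1],1)
print(m.sum(),len(P),'yaw err deg',np.degrees(f[0]),'y at 16:',np.polyval(f,16)); st()"
```

```text
33 33 yaw err deg 0.2664356773623171 y at 16: 132.78120544492597
t23.03 shear(mm) [ 15.4 177.  140. ] toolx yaw-9: -89.84 F shear [ 0.5 -0.4  0.5] j [ 14.4  24.3  -8.5  -0.  -57.3  -5.2]
```

```bash
python3 -c "
from h import *
print(r.finish_job())"
```

```text
the job is handed in; nothing more can be done
None
```

The job is handed in at about 23 s: the blade arm stays raised on its stop, and the sheet's right-hand edge lies flush along the gauge, as near as the camera images show. I raised the handle by pressing closed fingers on its near side, with at most about 14 N at the wrist.

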